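Hang the red parts bin on the twin hook

TASK

Tip the folded wire handle of the red parts bin up until it stands upright, with the bin still standing on the bench. Then hang the bin by that handle on both prongs of the yellow hook stand, level and clear of the bench, and let go. Do not tip the bin over, and leave the blue bin and the carton where they are.

Things in the scene. Friction and masses are not known exactly. Their poses are not given: they have to be found in the camera images.
- red_centre (a point): Middle of the loose red parts bin of brass fittings, open box 90 (x) x 130 (y) x 80 mm high, 0.3 to 0.55 kg; 40 mm above its underside. Axes: x front to back, y across, z up. Its U-shaped handle of 7 mm wire pivots about a line along y 30 mm above this point; legs at y = +-70 mm, outside the sides; crossbar parallel to y, 90 mm from the pivot line, a black 12 mm thick sleeve on its middle 30 mm.
- red_bail (a joint): Angle q (rad) of that handle: 0 level, sticking out to the bin's -x (front, robot's side); 1.57 upright; stop at 1.75. The sleeve's middle lies at x = -90 cos q, z = 30 + 90 sin q mm from red_centre in the bin's axes. Starts at 0.3 to 0.6. Slightly stiff pivots: it stays where it is left, no spring; about 0.5 N at the crossbar moves it.
- hook_seat (a point): Where a hung crossbar's middle rests, 197.5 mm above the bench, on a fixed yellow stand. Axes: -x the way its two 8 mm prongs point, y across, z up. Prongs at y = +-33 mm: troughs flat for x = +-13 mm, sloping up to orange balls in front (x = -36, top 23 mm above the point) and to 22 mm above it at x = +42; post from x = +86 up to 28 mm above. Bin comes in from -x, prongs between rim and crossbar.
- blue_centre (a point): Middle of the blue parts bin, 40 mm above its underside: same shape and handle as the red one, steel fittings inside. A bystander, leave it alone.
- carton: Loose closed cardboard carton with yellow tape, 100 (x) x 140 (y) x 70 mm high, origin at the centre of its underside. A bystander: leave it alone.
Things that resemble listed ones, but are neither listed nor needed, are in the scene too. Leave any green look-alike of the part that bears red_centre alone.

How it is judged:
On the way:
1. the red bin's handle stands upright (within about 15 degrees) while the bin stands on the bench (value of joint red_bail above 1.31 rad and height (world z) of red_centre below 0.05 m and angle between red_centre's own z axis and vertical below 0.15 rad), for 0.2 s.
At the end, for the whole second after the job is handed in: The red bin hangs still by its handle in the troughs of both prongs, clear of the bench: its middle is 100 to 135 mm below the hook's seat point and within 45 mm of it sideways, within about 17 degrees of square to the prongs and within 20 degrees of level (z of red_centre in the frame of hook_seat between -0.135 and -0.1 m and horizontal distance between red_centre and hook_seat below 0.045 m and angle between the y axis of red_centre and the y axis of hook_seat, either way round below 0.3 rad and angle between red_centre's own z axis and vertical below 0.35 rad and linear speed of red_bin below 0.05 m/s); the robot touches nothing.
It fails at once if the blue bin is moved more than 30 mm (distance of blue_centre from where it was at the start of the episode above 0.03 m).
It fails at once if the carton is moved more than 30 mm (distance of carton from where it was at the start of the episode above 0.03 m).
It fails at once if the red bin is tipped more than 45 degrees (angle between red_centre's own z axis and vertical above 0.8 rad).
It also fails if it takes over 58 s, if anything falls off the work surface, if the arm or the gripper's body presses on something with over 40 N, if the wrist force passes 120 N, or if a joint passes its speed limit or range.

ROBOT

A 6-joint arm with a two-finger parallel gripper is mounted at the origin on the work surface. World frame = base frame: x ahead of the robot, y to its left, z up, the work surface at z = 0. Lengths are in m, angles in rad, forces in N, time in s.
With the tool pointing down it reaches from about 0.325 to 0.925 m from the base axis. Payload 3.1 kg.
Tool frame: the origin (TCP) lies midway between the tips of the shut fingers; the grasp point (between the pads) lies r.grasp_offset behind it (r.grasp_offset is the distance from the TCP to the grasp point, in m); z points along the fingers, x is the direction in which the jaws open and shut, and the axes are right-handed (so a half turn about z gives the same grasp; the last joint's range is limited). The gripper opens to 85 mm and grips with 20 to 120 N. Pads are 22 mm wide; open, the fingers measure 114 mm over their backs; the gripper's body (76 mm by 85 mm) begins 54 mm behind the grasp point. The pads swing forward as they close: fully open they stand 13 mm farther back than shut.
Start: joints at [1.001, 0.217, 1.613, -0, 1.311, -0.112], TCP at [0.276, 0.561, 0.201] pointing down, gripper open.
Joint ranges: [-2.75, 2.75], [-0.78, 2.1], [0.31, 2.55], [-1.13, 4.27], [0.13, 2.63], [-2.58, 2.58]. Speed limits (rad/s): [2.79, 2.79, 3.14, 3.14, 3.14, 3.14].

INTERFACE

Orientations are given as a unit quaternion [w, x, y, z].
In Python, from bench import r, effector, optics, spotter, sensors gives the robot as it stands. Calls block until the motion is done:
- r.move_pose(position, orientation): joint-space move of the TCP to a pose.
- r.movel(position, orientation=None, feed=0.15): straight line of the TCP; orientation=None keeps the orientation; feed is the mean speed in m/s.
- r.set_joints(angles): joint-space move.
- effector.grip(opening): finger opening in m; the grip force is fixed at half the most; returns when the fingers have stopped.
- r.wait(seconds).
- r.ik(position, orientation): joint angles nearest the present ones, or None.
- optics.read_camera(name): name is "scene" or "top" or "wrist"; returns the picture (384x512x3 uint8, red, green, blue); there is no depth.
- optics.camera_params(name): a dict with "mtx" (3x3 intrinsics, pixels), "k1" (the pictures are not rectified: a ray, as slopes to the right and down, at radius r is drawn at 1 + k1 r^2 times it, then the intrinsics apply), "T" (4x4, takes a point from camera to world coordinates). Camera axes: x right, y up, looking along -z (the intrinsics and any distortion apply to the point x, -y, -z); pixel columns grow to the right and rows downward; lengths in m; the calibration is good to about 2 mm. A picture is of the moment at which its call begins: read the wrist's pose just before it. camera_params takes no time and is no camera call; for the wrist camera it gives the pose at the moment of the call.
A pose or a line that the arm cannot do raises r.PlanningError and nothing moves.
- r.job_done(): hands the job in, once; it reports no verdict.
Trained networks look in the newest picture that a camera, given by its name, has taken for a name from the list of things; names that differ only in an ending like _2 or _b are one class to them, and where a whole thing is asked for, a point or a joint stands for the part that bears it (a point fixed in the world has none). Each returns a list of dicts, best first, with "score" (0 to 1); they miss things now and then, are a little off and sometimes report something else, mostly with a low value. They report only what shows in the picture. A call takes as long as a camera call. They do not tell look-alikes from the thing itself.
- spotter.search_frame(label, camera): "position" ([x, y, z] in m, in world coordinates, good to about 4 mm: the middle of the surface that is visible of it).
- spotter.landmark_of(label, camera): "position" ([x, y, z] in m, in world coordinates, good to about 4 mm: a listed point, or the origin of a listed thing).
Readings, each from a call of its own:
- sensors.get_clock(): time.
- sensors.get_joint_pos(): joint angles.
- sensors.get_joint_vel(): joint speeds.
- sensors.get_effort(): joint torques, N m.
- sensors.get_position(): TCP position.
- sensors.get_orientation(): TCP orientation.
- sensors.get_contact_force(): force on the tool from outside, world axes, zero at the start.
- sensors.get_wrist_torque(): the same for the moment, N m.
- sensors.get_opening(): finger opening in m.
Only numpy, scipy, OpenCV 4.12 (cv2) and the standard library are available. Lean on these libraries where they do the work, as an engineer would, in place of code of your own. Each camera call takes 0.05 s, during which the arm holds its last target.

## Working session

There is one attempt and no reset: what is moved stays moved. The work goes in short steps, each a Python script; the robot and the scene stay as the last script left them, time stands still between calls to the robot, and variables do not carry over. Pictures are saved under pics/ and viewed, and the job is handed in when it is done.

```bash
ls; mkdir -p pics; cat > h.py <<'E'
import numpy as np, cv2
from bench import r, effector, optics, spotter, sensors
def save(cam,name):
    im=optics.read_camera(cam); cv2.imwrite('pics/'+name+'.png',im[:,:,::-1]); return im
def proj(cam,pts,P=None):
    P=P or optics.camera_params(cam); T=np.array(P['T']); K=np.array(P['mtx'])
    p=(np.atleast_2d(pts)-T[:3,3])@T[:3,:3]
    s=np.c_[p[:,0]/-p[:,2],-p[:,1]/-p[:,2]]
    s=s*(1+P['k1']*(s**2).sum(1))[:,None]
    return s@K[:2,:2].T+K[:2,2]
def ray(cam,uv,P=None):
    P=P or optics.camera_params(cam); T=np.array(P['T']); K=np.array(P['mtx'])
    d=cv2.undistortPoints(np.array(uv,float).reshape(1,1,2),K,np.array([P['k1'],0,0,0.]))[0,0]
    v=T[:3,:3]@np.array([d[0],-d[1],-1]); return T[:3,3],v
def onplane(cam,uv,z,P=None):
    o,v=ray(cam,uv,P); return o+v*(z-o[2])/v[2]
E
python3 - <<'E'
from h import *
for c in('scene','top'):
    save(c,c+'0')
    for l in('red_centre','hook_seat','blue_centre','carton','red_bail'):
        f=spotter.landmark_of if l!='red_bail' else spotter.search_frame
        try: print(c,l,[(np.round(d['position'],3).tolist(),round(d['score'],2),proj(c,d['position'])[0].round().tolist()) for d in f(l,c)])
        except Exception as e: print(l,e)
print(sensors.get_clock(), r.grasp_offset, sensors.get_orientation())
E
```

```text
pics
scene red_centre [([0.355, 0.367, 0.04], 0.9, [369.0, 192.0]), ([0.363, 0.017, 0.043], 0.86, [257.0, 203.0]), ([0.59, 0.168, 0.04], 0.72, [327.0, 249.0])]
scene hook_seat [([0.562, -0.313, 0.199], 0.79, [120.0, 210.0])]
scene blue_centre [([0.569, 0.342, 0.041], 0.65, [389.0, 237.0])]
scene carton [([0.58, -0.048, -0.003], 0.61, [242.0, 269.0])]
scene red_bail [([0.505, 0.157, 0.096], 0.81, [316.0, 212.0]), ([0.435, 0.054, 0.071], 0.79, [273.0, 209.0]), ([0.281, 0.317, 0.076], 0.53, [347.0, 171.0])]
top red_centre [([0.356, 0.362, 0.044], 0.9, [125.0, 244.0]), ([0.586, 0.16, 0.042], 0.86, [198.0, 165.0]), ([0.363, 0.021, 0.041], 0.57, [245.0, 243.0])]
top hook_seat [([0.559, -0.31, 0.196], 0.61, [373.0, 167.0])]
top blue_centre [([0.563, 0.352, 0.045], 0.64, [131.0, 172.0])]
top carton [([0.581, -0.044, -0.002], 0.57, [268.0, 169.0])]
top red_bail [([0.426, 0.065, 0.073], 0.83, [229.0, 220.0]), ([0.285, 0.332, 0.074], 0.72, [132.0, 270.0]), ([0.509, 0.158, 0.092], 0.58, [196.0, 189.0])]
0.6 0.0187 [-3.20948039e-05  8.49112414e-01  5.28212179e-01  3.48082162e-05]
```

View pics/scene0.png

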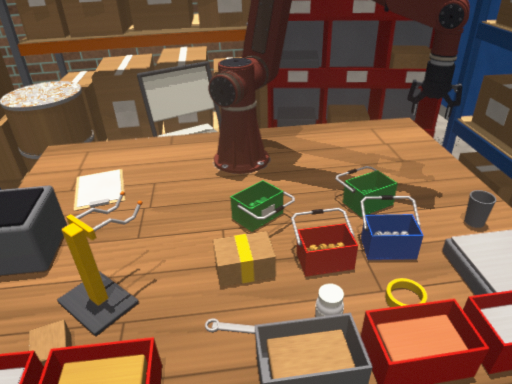

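View pics/top0.png

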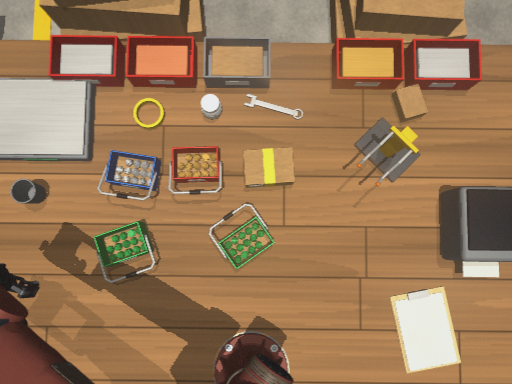

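```bash
python3 - <<'E'
from h import *
t=cv2.imread('pics/top0.png'); s=cv2.imread('pics/scene0.png')
a=cv2.resize(t[135:210,150:250],None,fx=4,fy=4,interpolation=cv2.INTER_CUBIC)
b=cv2.resize(t[110:195,340:430],None,fx=4,fy=4,interpolation=cv2.INTER_CUBIC)
h=340
o=np.zeros((600,770,3),np.uint8); o[:300,:400]=a; o[:340,405:765]=b
c=cv2.resize(s[195:280,285:370],None,fx=3,fy=3,interpolation=cv2.INTER_CUBIC);o[340:595,:255]=c
c=cv2.resize(s[190:275,50:155],None,fx=3,fy=3,interpolation=cv2.INTER_CUBIC);o[342:597,405:405+315]=c
cv2.imwrite('pics/crop0.png',o)
E
```

```text
(no output)
```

View pics/crop0.png

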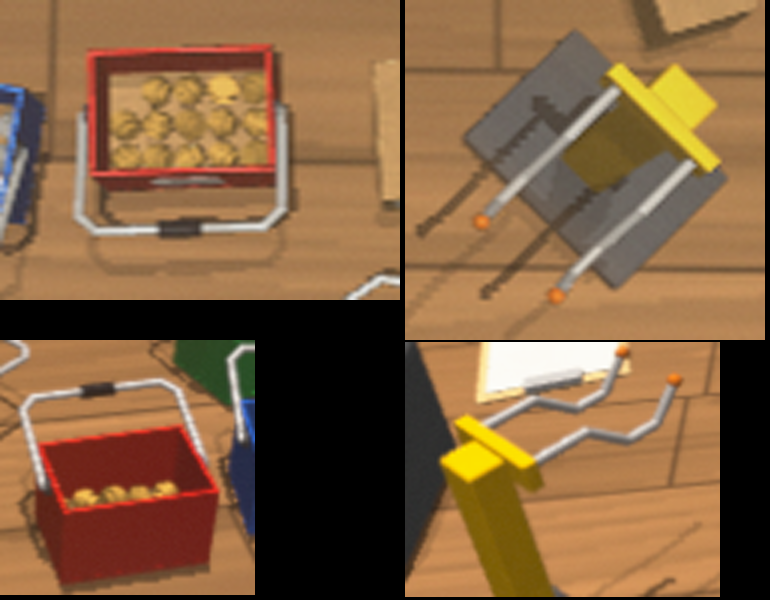

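```bash
python3 - <<'E'
from h import *
C=lambda x,y:(150+x/4-.4,135+y/4-.4)
for p in [(89,47),(273,44),(278,187),(91,190)]: print('rim',onplane('top',C(*p),0.08).round(4))
B=[onplane('top',(340+x/4-.4,110+y/4-.4),0.197+.017)[:2] for x,y in((77,222),(152,296))]
print('balls',B,np.linalg.norm(B[0]-B[1]))
d=B[1]-B[0]; d/=np.linalg.norm(d); ax=np.array([-d[1],d[0]]); ax*=np.sign(ax[0]); print('hook x axis',ax,'yaw',np.arctan2(ax[1],ax[0]),'seat from balls',(B[0]+B[1])/2+.036*ax)
# sleeve triangulation
o1,v1=ray('top',C(180,228)); o2,v2=ray('scene',(285+98/3,195+(389-340)/3))
A=np.c_[v1,-v2]; s=np.linalg.lstsq(A,o2-o1,rcond=None)[0]; print('sleeve',o1+v1*s[0],o2+v2*s[1])
for c in('top','scene'): print(c,np.array(optics.camera_params(c)['T'])[:3,3])
E
```

```text
rim [0.6311 0.2297 0.08  ]
rim [0.6348 0.0998 0.08  ]
rim [0.533  0.0945 0.08  ]
rim [0.5294 0.2256 0.08  ]
balls [array([ 0.56104199, -0.26874572]), array([ 0.51437238, -0.31558791])] 0.06612293977276323
hook x axis [ 0.7084105  -0.70580066] yaw -0.7835527289351011 seat from balls [ 0.56320996 -0.31757564]
sleeve [0.50153488 0.16045271 0.0964869 ] [0.50197108 0.16274905 0.09682367]
top [ 0.35941306 -0.00630113  1.41762068]
scene [ 1.30856364 -0.0795056   0.70397397]
```

```bash
cat >> h.py <<'E'
from scipy.spatial.transform import Rotation as Rn
def pose(p,yaw,phi,sgn,back=0.0):
    """grasp point p, tool tilted forward phi, jaws in bin xz plane"""
    c,s=np.cos(yaw),np.sin(yaw); Z=np.array([[c,-s,0],[s,c,0],[0,0,1]])
    a=Z@[np.sin(phi),0,-np.cos(phi)]; n=Z@[np.cos(phi),0,np.sin(phi)]*sgn
    q=Rn.from_matrix(np.c_[n,np.cross(a,n),a]).as_quat()
    return np.array(p)+a*(r.grasp_offset-back), np.array([q[3],q[0],q[1],q[2]])
yaw=0.028; cen=np.array([0.588,0.163,0.04])
def sleeve(q):
    return cen+np.array([-.09*np.cos(q)*np.cos(yaw),-.09*np.cos(q)*np.sin(yaw),.03+.09*np.sin(q)])
hy=-0.784; seat=np.array([0.562,-0.314,0.1975]); hx=np.array([np.cos(hy),np.sin(hy),0])
E
python3 - <<'E'
from h import *
print(sleeve(.3))
for sgn in(1,-1):
  for phi in(60,45,30):
    f=np.radians(phi)
    for b in (.1,0):
      j=r.ik(*pose(sleeve(.3),yaw,f,sgn,b)); print(sgn,phi,b,None if j is None else np.round(j,2))
  for nm,P in dict(up=pose(sleeve(1.55),yaw,0,sgn),lift=pose(sleeve(1.55)+[0,0,.13],yaw,0,sgn),pre=pose(seat-.13*hx+[0,0,.09],hy,0,sgn),seat=pose(seat,hy,0,sgn)).items():
      j=r.ik(*P); print(sgn,nm,None if j is None else np.round(j,2))
E
```

```text
[0.50205342 0.16059287 0.09659682]
1 60 0.1 None
1 60 0 None
1 45 0.1 [ 0.36 -0.52  2.54 -0.58  0.43  0.78]
1 45 0 None
1 30 0.1 [ 0.27 -0.39  2.33 -0.19  0.7   0.36]
1 30 0 [ 0.24 -0.1   2.29 -0.25  0.44  0.41]
1 up [ 0.16  0.24  1.71 -0.    1.2   0.13]
1 lift [ 0.16  0.13  1.58 -0.    1.43  0.13]
1 pre [-0.58 -0.06  1.78 -0.    1.42  0.21]
1 seat [-0.62  0.27  1.59 -0.    1.28  0.17]
-1 60 0.1 None
-1 60 0 [ 0.33  0.    2.54  3.72  0.49 -0.36]
-1 45 0.1 [ 0.36 -0.52  2.54 -0.58  0.43 -2.36]
-1 45 0 None
-1 30 0.1 None
-1 30 0 None
-1 up None
-1 lift None
-1 pre None
-1 seat None
```

```bash
python3 - <<'E'
from h import *
f=np.radians(32)
print([r.ik(*pose(sleeve(.3),yaw,f,1,b)) is not None for b in(.1,.05,0)])
effector.grip(0.036)
r.move_pose(*pose(sleeve(.3),yaw,f,1,.1))
P=pose(sleeve(.3),yaw,f,1,.03); r.movel(*P,feed=.12)
print(sensors.get_clock(),sensors.get_contact_force(),sensors.get_opening(),np.subtract(sensors.get_position(),P[0]))
save('wrist','w1');save('scene','s1')
a=cv2.imread('pics/w1.png');b=cv2.imread('pics/s1.png')
b=cv2.resize(b[150:280,240:410],None,fx=2.5,fy=2.5)
o=np.zeros((384,800,3),np.uint8); o[:288,:384]=cv2.resize(a,(384,288));o[:325,384:384+416]=b[:325,:416];cv2.imwrite('pics/c1.png',o)
E
```

```text
[True, True, True]
3.4583 [-0.14407062 -1.47825498 -0.30030655] 0.03579869604465458 [0.00022769 0.00040856 0.00024833]
```

View pics/c1.png

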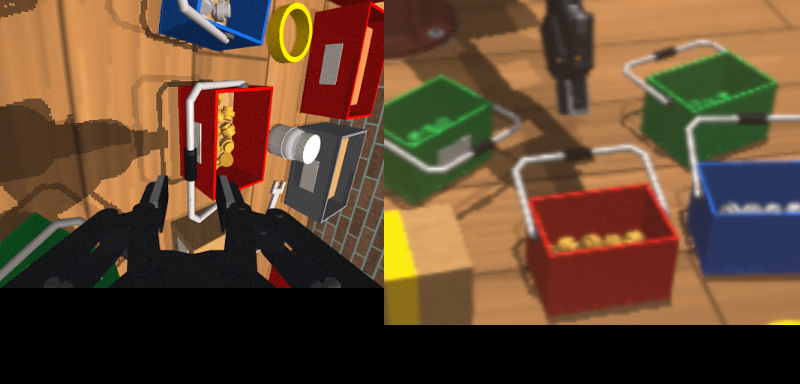

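The sleeve at (190,163) sits midway between the fingertips (157,180) and (225,180), and the bin is untouched. Next I push the handle up with the fingers loosely around it.

```bash
python3 - <<'E'
from h import *
f=np.radians(32)
r.movel(*pose(sleeve(.3),yaw,f,1,0),feed=.1)
effector.grip(0.024)
print(sensors.get_contact_force())
for q in np.linspace(.3,1.57,8)[1:]:
    r.movel(*pose(sleeve(q),yaw,f*(1-(q-.3)/1.27),1,0),feed=.08)
    print(round(q,2),np.round(sensors.get_contact_force(),1),sensors.get_clock())
save('scene','s2');save('wrist','w2')
for c in('scene','wrist'): print([(np.round(d['position'],3),d['score']) for d in spotter.landmark_of('red_centre',c)])
a=cv2.imread('pics/w2.png');b=cv2.imread('pics/s2.png')
b=cv2.resize(b[150:280,240:410],None,fx=2.5,fy=2.5)
o=np.zeros((384,800,3),np.uint8); o[:288,:384]=cv2.resize(a,(384,288));o[:325,384:384+416]=b[:325,:416];cv2.imwrite('pics/c2.png',o)
E
```

```text
[-0.69591301 -0.06703007 -0.26848021]
0.48 [ 0.6 -1.  -0.7] 4.625
0.66 [-0.8 -0.5 -0.1] 4.9667
0.84 [0.3 0.3 0.1] 5.3
1.03 [-0.2 -0.2 -0.3] 5.6333
1.21 [ 0.   0.1 -0.5] 5.9667
1.39 [-0.6 -0.3 -1.2] 6.3
1.57 [-0.6  0.7 -0.5] 6.6333
[(array([0.592, 0.165, 0.041]), 0.91), (array([0.354, 0.366, 0.04 ]), 0.68), (array([0.366, 0.02 , 0.046]), 0.59)]
[(array([0.587, 0.166, 0.042]), 0.81), (array([0.364, 0.021, 0.041]), 0.64)]
```

View pics/c2.png

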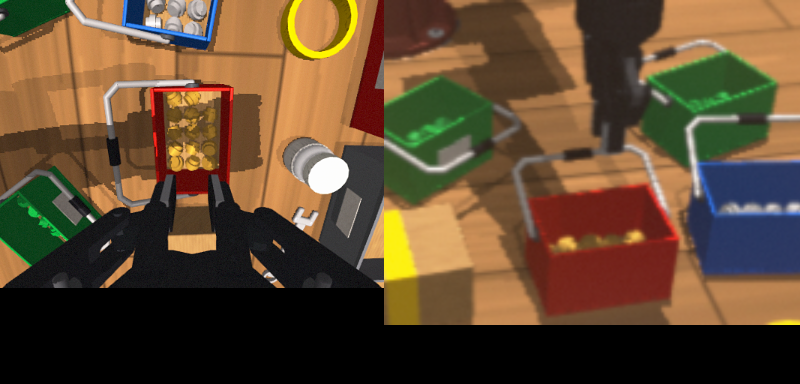

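```bash
python3 - <<'E'
from h import *
P=optics.camera_params('wrist')
print('tcp px',proj('wrist',[sensors.get_position()]),sensors.get_position())
for q in(.2,.3,.4,.5,.6): print(q,proj('wrist',[sleeve(q)],P).round(1),proj('scene',[sleeve(q)]).round(1))
print('rim',proj('wrist',[cen+[x,y,.04] for x in(-.045,.045) for y in(-.065,.065)]).round())
save('top','t2')
a=cv2.imread('pics/w2.png'); t=cv2.imread('pics/t2.png'); s=cv2.imread('pics/s2.png')
o=np.zeros((600,800,3),np.uint8)
o[:300,:400]=cv2.resize(a[90:240,120:320],None,fx=2,fy=2); o[:300,400:]=cv2.resize(t[135:210,150:250],None,fx=4,fy=4); o[300:600,:400]=cv2.resize(s[195:270,280:380],None,fx=4,fy=4)
cv2.imwrite('pics/c3.png',o)
E
```

```text
tcp px [[256.8724613  225.01188222]] [0.5864169  0.16306589 0.1408475 ]
0.2 [[154.3 198.2]] [[316.5 213.7]]
0.3 [[153.4 201.8]] [[316.9 211.5]]
0.4 [[153.6 205.5]] [[317.4 209.6]]
0.5 [[155.1 209.4]] [[318.  207.9]]
0.6 [[157.9 213.3]] [[318.7 206.5]]
rim [[208. 259.]
 [205. 117.]
 [304. 262.]
 [317. 120.]]
```

View pics/c3.png

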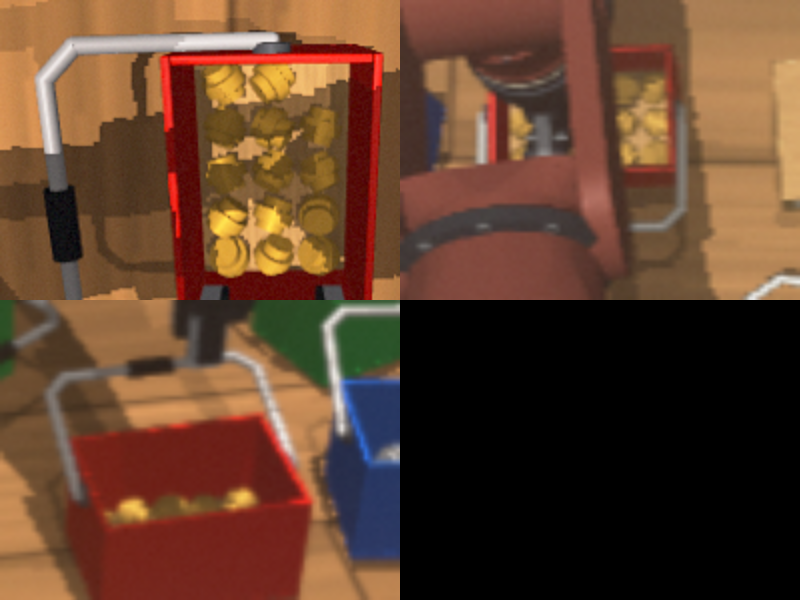

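The handle didn't move and is still at q≈0.3. The first motion is nearly vertical, so the tips slid off the end of the sleeve. I'll retry with the fingers deeper and almost closed around it.

```bash
python3 - <<'E'
from h import *
f=np.radians(32)
p=np.array(sensors.get_position()); 
r.movel(p+[0,0,.03],feed=.15)
r.movel(*pose(sleeve(.3),yaw,f,1,.1),feed=.2)
effector.grip(0.034)
r.movel(*pose(sleeve(.3),yaw,f,1,-.006),feed=.12)
print(np.round(sensors.get_contact_force(),1))
effector.grip(0.0155)
print(np.round(sensors.get_contact_force(),1),sensors.get_opening(),sensors.get_clock())
for q in (.4,.55):
    r.movel(*pose(sleeve(q),yaw,f*(1-(q-.3)/1.27),1,-.006),feed=.06)
    print(round(q,2),np.round(sensors.get_contact_force(),1),sensors.get_clock())
save('scene','s4');save('wrist','w4')
a=cv2.imread('pics/w4.png');b=cv2.imread('pics/s4.png')
b=cv2.resize(b[150:280,240:410],None,fx=2.5,fy=2.5)
o=np.zeros((384,800,3),np.uint8); o[:288,:384]=cv2.resize(a,(384,288));o[:325,384:384+416]=b[:325,:416];cv2.imwrite('pics/c4.png',o)
E
```

```text
[ 0.5  0.  -0.2]
[-0.6 -0.3 -0.4] 0.015540751701325189 9.6333
0.4 [-0.4 -0.   0. ] 9.9167
0.55 [0.1 0.4 0.1] 10.2667
```

View pics/c4.png

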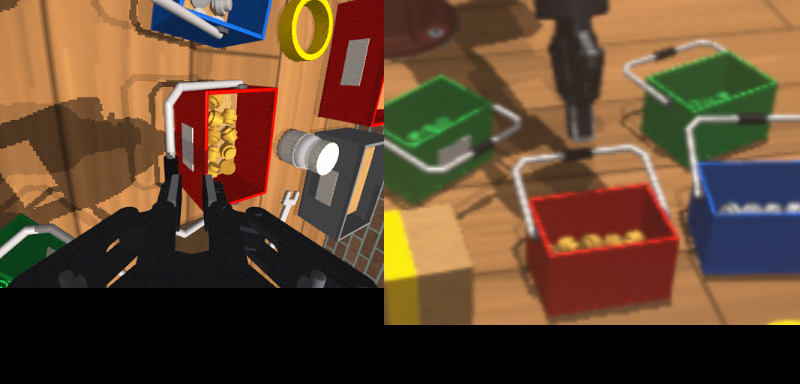

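```bash
python3 - <<'E'
from h import *
p=np.array(sensors.get_position()); R=Rn.from_quat(np.roll(sensors.get_orientation(),-1)).as_matrix()
print('tcp',p,'axis',R[:,2]); print('target',pose(sleeve(.55),yaw,np.radians(32)*(1-.25/1.27),1,-.006))
g=p-R[:,2]*r.grasp_offset
for nm,x in dict(tcp=p,grasp=g,s3=sleeve(.3),s55=sleeve(.55)).items(): print(nm,x.round(3),proj('wrist',[x]).round(),proj('scene',[x]).round())
a=cv2.imread('pics/w4.png'); s=cv2.imread('pics/s4.png')
o=np.zeros((600,800,3),np.uint8)
o[:600,:400]=cv2.resize(a[170:320,200:300],None,fx=4,fy=4); o[:400,400:]=cv2.resize(s[150:230,280:360],None,fx=5,fy=5)
cv2.imwrite('pics/c5.png',o)
E
```

```text
tcp [0.52058538 0.16080133 0.09337977] axis [ 0.43193792  0.01140986 -0.90183116]
target (array([0.52201035, 0.16115181, 0.0947854 ]), array([-0.00311358,  0.97485857,  0.01364891,  0.2223843 ]))
tcp [0.521 0.161 0.093] [[257. 225.]] [[319. 217.]]
grasp [0.513 0.161 0.11 ] [[258. 238.]] [[318. 210.]]
s3 [0.502 0.161 0.097] [[233. 232.]] [[317. 212.]]
s55 [0.511 0.161 0.117] [[261. 243.]] [[318. 207.]]
```

View pics/c5.png

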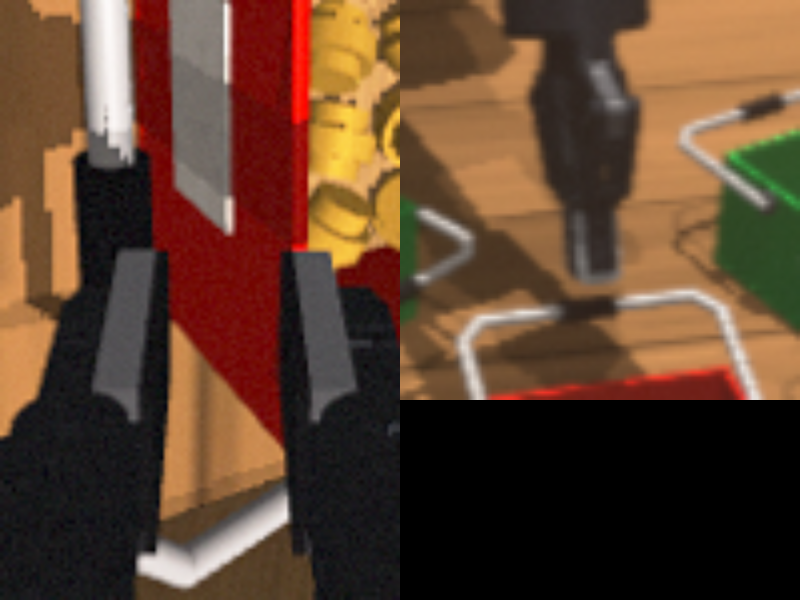

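```bash
python3 - <<'E'
from h import *
p=np.array(sensors.get_position()); R=Rn.from_quat(np.roll(sensors.get_orientation(),-1)).as_matrix()
P=optics.camera_params('wrist');T=np.array(P['T']);print('cam in tool',R.T@(T[:3,3]-p),(R.T@T[:3,:3]).round(2),P['mtx'],P['k1'],sensors.get_opening())
for back in(0,.01,.02,.03):
  for h in(-.0078,.0078):
    x=p-R[:,2]*back+R[:,0]*h; print(back,h,proj('wrist',[x,x+R[:,1]*.011,x-R[:,1]*.011]).round().tolist(),proj('scene',[x]).round())
E
```

```text
cam in tool [-0.00124618 -0.08011024 -0.17194765] [[ 1.   -0.   -0.  ]
 [-0.   -0.95 -0.31]
 [-0.    0.31 -0.95]] [[283.18099674   0.         255.69349771]
 [  0.         283.18099674 191.09913696]
 [  0.           0.           1.        ]] -0.046284623357165995 0.015476044436309962
0 -0.0078 [[246.0, 225.0], [246.0, 240.0], [246.0, 209.0]] [[318. 216.]]
0 0.0078 [[269.0, 225.0], [269.0, 240.0], [269.0, 209.0]] [[319. 217.]]
0.01 -0.0078 [[245.0, 232.0], [245.0, 247.0], [245.0, 215.0]] [[318. 212.]]
0.01 0.0078 [[270.0, 232.0], [270.0, 247.0], [270.0, 215.0]] [[319. 213.]]
0.02 -0.0078 [[245.0, 239.0], [245.0, 255.0], [244.0, 222.0]] [[317. 209.]]
0.02 0.0078 [[271.0, 239.0], [270.0, 255.0], [271.0, 222.0]] [[319. 210.]]
0.03 -0.0078 [[244.0, 247.0], [244.0, 264.0], [244.0, 230.0]] [[317. 205.]]
0.03 0.0078 [[272.0, 247.0], [271.0, 264.0], [272.0, 230.0]] [[319. 206.]]
```

```bash
python3 - <<'E'
from h import *
effector.grip(0.0)
save('wrist','w6');save('scene','s6');print(sensors.get_opening())
effector.grip(0.034)
save('wrist','w7');save('scene','s7');print(sensors.get_opening(),sensors.get_clock())
o=np.zeros((600,800,3),np.uint8)
for i,k in enumerate('67'):
  a=cv2.imread(f'pics/w{k}.png'); s=cv2.imread(f'pics/s{k}.png')
  o[:400,400*i:400*i+396]=cv2.resize(a[190:290,206:305],None,fx=4,fy=4); o[400:600,400*i:400*i+400]=cv2.resize(s[180:220,280:360],None,fx=5,fy=5)
cv2.imwrite('pics/c7.png',o)
E
```

```text
-1.4238634158853348e-05
0.033849038143637974 11.2917
```

View pics/c7.png

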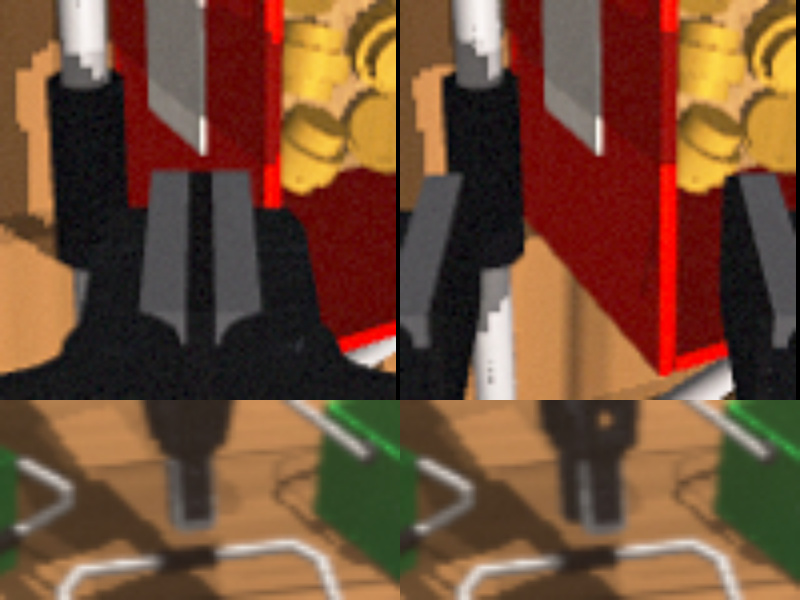

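```bash
cat >> h.py <<'E'
E0=0.045
def gp(p,yaw,phi,back=0.0):
    P,q=pose(p,yaw,phi,1,back); P0,_=pose(p,yaw,phi,1,r.grasp_offset)  # P0=p
    a=(P-P0)/max(1e-9,r.grasp_offset-back) if abs(r.grasp_offset-back)>1e-6 else None
    return pose(p,yaw,phi,1,r.grasp_offset-E0+back)
E
python3 - <<'E'
from h import *
f=np.radians(32)
for ff in (32,28,25):
  print(ff,[r.ik(*gp(sleeve(q),yaw,np.radians(ff)*(1-(q-.3)/1.27),b)) is not None for b,q in((.06,.3),(.03,.3),(0,.3),(0,.5),(0,.8),(0,1.2),(0,1.57))], gp(sleeve(.3),yaw,f,0)[0])
E
```

```text
32 [True, True, True, True, True, True, True] [0.52589044 0.16126048 0.05843465]
28 [True, True, True, True, True, True, True] [0.52589044 0.16126048 0.05843465]
25 [True, True, True, True, True, True, True] [0.52589044 0.16126048 0.05843465]
```

```bash
python3 - <<'E'
from h import *
f=np.radians(32)
r.movel(*gp(sleeve(.3),yaw,f,.06),feed=.12)
for b in(.03,.015,0):
    r.movel(*gp(sleeve(.3),yaw,f,b),feed=.08); print(b,np.round(sensors.get_contact_force(),1))
save('wrist','w8');save('scene','s8');print(sensors.get_opening(),sensors.get_clock())
o=np.zeros((400,800,3),np.uint8)
a=cv2.imread('pics/w8.png'); s=cv2.imread('pics/s8.png')
o[:400,:396]=cv2.resize(a[190:290,206:305],None,fx=4,fy=4); o[:400,400:]=cv2.resize(s[160:240,280:360],None,fx=5,fy=5)
cv2.imwrite('pics/c8.png',o)
E
```

```text
0.03 [-0.3  0.2 -0.1]
0.015 [-0.1 -0.2 -0.6]
0 [ 0.8 -0.1  0.1]
0.03406794003454982 13.0083
```

View pics/c8.png

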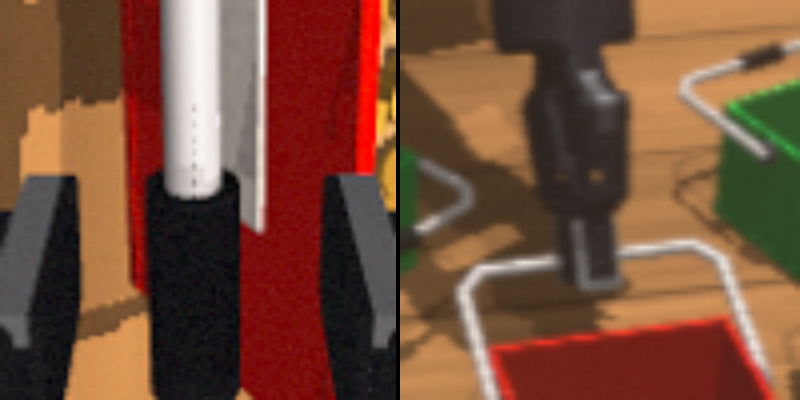

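The fingers now straddle the sleeve. The real tips are about 30 mm short of the nominal TCP, and I'm compensating for that. Next I raise the handle.

```bash
python3 - <<'E'
from h import *
f=np.radians(32)
effector.grip(0.0165)
print(np.round(sensors.get_contact_force(),1),sensors.get_opening())
for q in np.linspace(.3,1.57,8)[1:]:
    r.movel(*gp(sleeve(q),yaw,f*(1-(q-.3)/1.27)),feed=.07)
    print(round(q,2),np.round(sensors.get_contact_force(),1),sensors.get_clock())
save('scene','s9');save('wrist','w9')
for c in('scene','wrist'): print([(np.round(d['position'],3),d['score']) for d in spotter.landmark_of('red_centre',c)])
a=cv2.imread('pics/w9.png');b=cv2.imread('pics/s9.png')
o=np.zeros((400,800,3),np.uint8)
o[:300,:400]=cv2.resize(a,(400,300)); o[:400,400:]=cv2.resize(b[170:270,280:380],None,fx=4,fy=4)
cv2.imwrite('pics/c9.png',o)
E
```

```text
[-0.4  0.5 -0.4] 0.016433419370697193
0.48 [-0.7 -0.4  0. ] 13.6667
0.66 [-0.6  0.1 -0.3] 14.0083
0.84 [ 0.4  0.7 -0.3] 14.35
1.03 [ 0.4 -0.1  0.5] 14.6833
1.21 [-0.2  0.6 -1.5] 15.0167
1.39 [-1.2 -0.7  0.4] 15.35
1.57 [ 0.3 -0.1 -0.6] 15.6833
[(array([0.592, 0.165, 0.04 ]), 0.95), (array([0.352, 0.367, 0.042]), 0.74), (array([0.361, 0.02 , 0.044]), 0.59)]
[(array([0.584, 0.163, 0.04 ]), 0.81), (array([0.363, 0.022, 0.039]), 0.74)]
```

View pics/c9.png

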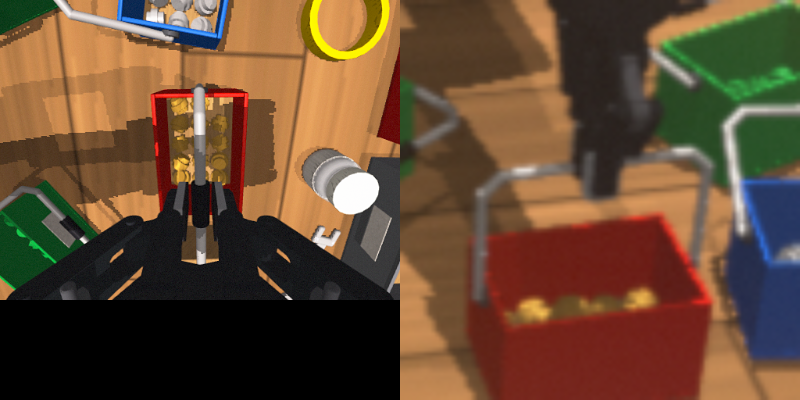

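```bash
python3 - <<'E'
from h import *
r.wait(0.3)
effector.grip(0.0)
print('open',sensors.get_opening(),np.round(sensors.get_contact_force(),1))
u=sleeve(1.57)
r.movel(*gp(u+[0,0,.03],yaw,0),feed=.06); r.wait(.2)
print(np.round(sensors.get_contact_force(),1),sensors.get_opening())
r.movel(*gp(u+[0,0,.135],yaw,0),feed=.12)
pre=seat-.13*hx
r.movel(*gp(np.r_[pre[:2],.295],hy,0),feed=.12)
r.wait(.3)
print(np.round(sensors.get_contact_force(),1),sensors.get_opening(),sensors.get_clock())
for c in('top','scene','wrist'):
    save(c,c+'10'); print(c,[(np.round(d['position'],3),round(d['score'],2)) for l in('red_centre','hook_seat') for d in spotter.landmark_of(l,c)])
a=cv2.imread('pics/wrist10.png');b=cv2.imread('pics/scene10.png');t=cv2.imread('pics/top10.png')
o=np.zeros((600,800,3),np.uint8)
o[:300,:400]=cv2.resize(a,(400,300)); o[:400,400:]=cv2.resize(b[140:340,40:240],None,fx=2,fy=2); o[300:,:400]=cv2.resize(t[80:230,270:470],None,fx=2,fy=2)
cv2.imwrite('pics/c10.png',o)
E
```

```text
open 0.009848892967085052 [ 0.1 -0.7  1.6]
[ 0.1 -0.5 -4.1] 0.009672837856835474
[ 0.2 -0.4 -4.9] 0.01002161785243759 22.0917
top [(array([0.357, 0.366, 0.041]), 0.88), (array([ 0.474, -0.222,  0.181]), 0.76), (array([0.367, 0.017, 0.042]), 0.76), (array([ 0.558, -0.315,  0.197]), 0.63), (array([ 0.471, -0.223,  0.176]), 0.63)]
scene [(array([0.353, 0.369, 0.039]), 0.93), (array([0.364, 0.02 , 0.041]), 0.74), (array([ 0.471, -0.221,  0.175]), 0.57), (array([ 0.564, -0.315,  0.199]), 0.9), (array([ 0.579, -0.047, -0.002]), 0.57)]
wrist [(array([0.362, 0.02 , 0.042]), 0.91), (array([ 0.469, -0.221,  0.174]), 0.84), (array([ 0.561, -0.319,  0.2  ]), 0.85)]
```

View pics/c10.png

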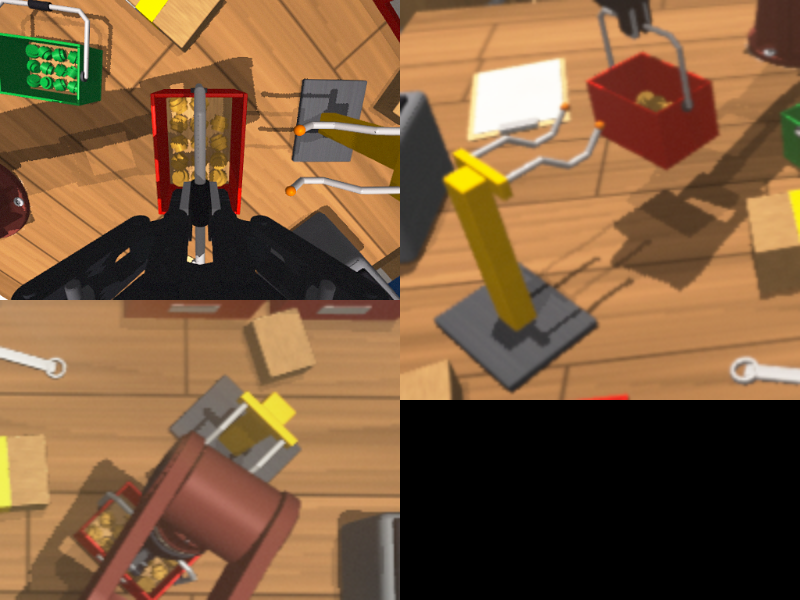

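```bash
python3 - <<'E'
from h import *
im=cv2.imread('pics/wrist10.png'); hsv=cv2.cvtColor(im,cv2.COLOR_BGR2HSV)
m=cv2.inRange(hsv,(5,190,150),(15,255,255)); m[:, :300]=0
n,l,s,c=cv2.connectedComponentsWithStats(m); k=[i for i in range(1,n) if s[i,4]>15]; print(s[k],c[k])
P=optics.camera_params('wrist')
b=[onplane('wrist',c[i],.2145,P)[:2] for i in k if 150<c[i][1]<260]; print(b)
for x in b: print('hookframe',(x-seat[:2])@hx[:2],(x-seat[:2])@[-hx[1],hx[0]])
im=cv2.imread('pics/top0.png'); hsv=cv2.cvtColor(im,cv2.COLOR_BGR2HSV)
m=cv2.inRange(hsv,(5,150,150),(15,255,255))[150:200,345:395]
n,l,s,c=cv2.connectedComponentsWithStats(m); print(s[1:,4],c[1:]+[345,150])
for x in c[1:]:
    x=onplane('top',x+[345,150],.2145)[:2]; print(x,(x-seat[:2])@hx[:2],(x-seat[:2])@[-hx[1],hx[0]])
E
```

```text
[[377 160  14  14 100]
 [365 239  14  12  77]] [[382.65       166.25      ]
 [371.31168831 243.77922078]]
[array([ 0.55958386, -0.26742804]), array([ 0.5131352 , -0.31382482])]
hookframe -0.03459612794227409 0.03127128668165036
hookframe -0.034724608394337046 -0.03438024260654876
[15 17] [[358.46666667 165.13333333]
 [377.11764706 183.58823529]]
[ 0.56086216 -0.2676662 ] -0.033522805511342714 0.03200527107682116
[ 0.51432432 -0.31424431] -0.03358638320579073 -0.033837624610218456
```

```bash
cat >> h.py <<'E'
seat=seat+.0018*hx-.0013*np.array([-hx[1],hx[0],0])
E
python3 - <<'E'
from h import *
z=.2425
r.movel(*gp(np.r_[(seat-.13*hx)[:2],z],hy,0),feed=.1)
r.movel(*gp(np.r_[(seat-.05*hx)[:2],z],hy,0),feed=.07)
print(np.round(sensors.get_contact_force(),1))
r.movel(*gp(np.r_[seat[:2],z],hy,0),feed=.06)
print(np.round(sensors.get_contact_force(),1))
r.movel(*gp(np.r_[seat[:2],.206],hy,0),feed=.06); r.wait(.2)
print(np.round(sensors.get_contact_force(),1),sensors.get_clock())
for c in('scene','wrist'):
    save(c,c+'11'); print(c,[(np.round(d['position'],3),round(d['score'],2)) for l in('red_centre','hook_seat') for d in spotter.landmark_of(l,c)])
a=cv2.imread('pics/wrist11.png');b=cv2.imread('pics/scene11.png')
o=np.zeros((400,800,3),np.uint8)
o[:300,:400]=cv2.resize(a,(400,300)); o[:400,400:]=cv2.resize(b[160:320,50:210],None,fx=2.5,fy=2.5)
cv2.imwrite('pics/c11.png',o)
E
```

```text
[-0.4  0.4 -5.9]
[-1.6 -0.3 -4.6]
[ 0.7  1.2 -5.1] 26.45
scene [(array([ 0.567, -0.314,  0.086]), 0.82), (array([0.354, 0.367, 0.043]), 0.67), (array([0.362, 0.02 , 0.045]), 0.62), (array([ 0.564, -0.315,  0.198]), 0.89)]
wrist [(array([ 0.562, -0.314,  0.085]), 0.96)]
```

View pics/c11.png

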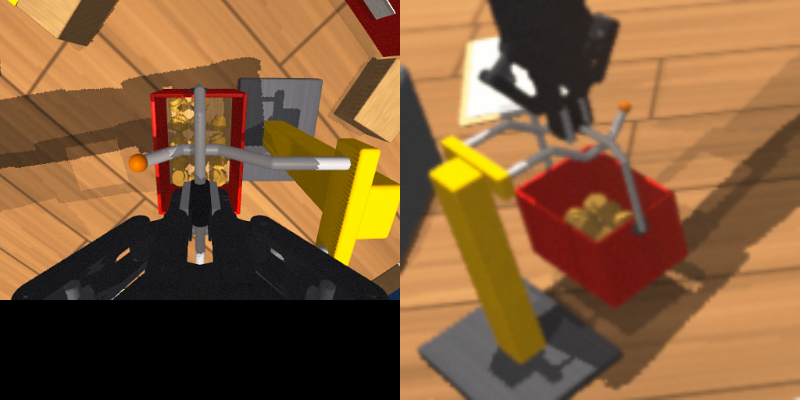

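The crossbar is above the troughs and the prongs pass under it. I lower in small steps until the weight transfers.

```bash
python3 - <<'E'
from h import *
for z in (.202,.200,.198,.1965,.195,.1935,.192,.1905,.189):
    r.movel(*gp(np.r_[seat[:2],z],hy,0),feed=.03); r.wait(.15)
    f=np.mean([sensors.get_contact_force() for _ in range(5)],0); print(z,f.round(1))
    if f[2]>-1.0: break
effector.grip(0.022); r.wait(.3)
print(sensors.get_opening(),np.round(sensors.get_contact_force(),1),sensors.get_clock())
for c in('scene','wrist'):
    save(c,c+'12'); print(c,[(np.round(d['position'],3),round(d['score'],2)) for l in('red_centre','hook_seat') for d in spotter.landmark_of(l,c)])
a=cv2.imread('pics/wrist12.png');b=cv2.imread('pics/scene12.png')
o=np.zeros((400,800,3),np.uint8)
o[:300,:400]=cv2.resize(a,(400,300)); o[:400,400:]=cv2.resize(b[160:320,50:210],None,fx=2.5,fy=2.5)
cv2.imwrite('pics/c12.png',o)
E
```

```text
0.202 [ 0.8  0.1 -4.8]
0.2 [ 1.  -0.4 -5. ]
0.198 [-0.4 -0.  -4.4]
0.1965 [-1.7  1.9  2.1]
0.022118593276177354 [-0.7 -0.3  0.1] 28.9583
scene [(array([0.352, 0.368, 0.04 ]), 0.96), (array([ 0.568, -0.314,  0.076]), 0.95), (array([0.366, 0.021, 0.044]), 0.7), (array([ 0.564, -0.315,  0.197]), 0.62)]
wrist [(array([ 0.563, -0.314,  0.077]), 0.59)]
```

View pics/c12.png

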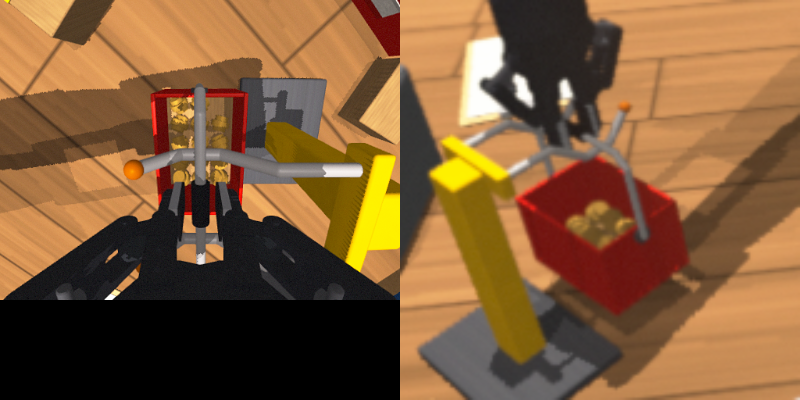

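The weight is on the prongs, the fingers are open, and the bin hangs at z≈0.077 (about 120 mm below the seat). Next I retreat straight up.

```bash
python3 - <<'E'
from h import *
r.movel(*gp(np.r_[seat[:2],.1965+.05],hy,0),feed=.05)
r.movel(*gp(np.r_[seat[:2],.1965+.16],hy,0),feed=.15)
r.wait(.8)
print(np.round(sensors.get_contact_force(),1),sensors.get_clock())
for c in('scene','wrist'):
    save(c,c+'13'); print(c,[(np.round(d['position'],3),round(d['score'],2)) for l in('red_centre','hook_seat','blue_centre','carton') for d in spotter.landmark_of(l,c)])
a=cv2.imread('pics/wrist13.png');b=cv2.imread('pics/scene13.png')
o=np.zeros((400,800,3),np.uint8)
o[:300,:400]=cv2.resize(a,(400,300)); o[:400,400:]=cv2.resize(b[160:320,50:210],None,fx=2.5,fy=2.5)
cv2.imwrite('pics/c13.png',o)
E
```

```text
[1.1 0.4 0.1] 32.0917
scene [(array([0.355, 0.368, 0.039]), 0.93), (array([0.362, 0.02 , 0.045]), 0.62), (array([ 0.566, -0.314,  0.077]), 0.56), (array([ 0.564, -0.315,  0.195]), 0.63), (array([0.567, 0.342, 0.041]), 0.87), (array([ 0.582, -0.045, -0.003]), 0.91)]
wrist [(array([0.362, 0.019, 0.039]), 0.82), (array([ 0.563, -0.314,  0.077]), 0.59), (array([ 0.581, -0.043, -0.006]), 0.56)]
```

View pics/c13.png

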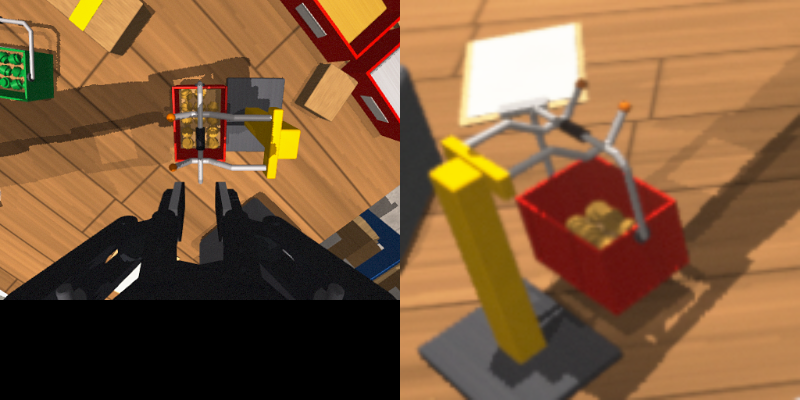

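The bin hangs level on both prongs with the sleeve midway between them, and the gripper is clear.

```bash
python3 - <<'E'
from h import *
print(r.job_done(),sensors.get_clock())
E
```

```text
the job is handed in; nothing more can be done
the job is handed in; nothing more can be done
```

The red bin now hangs by its handle on both prongs of the yellow stand, and I handed the job in at about 32 s of the 58 s allowed. I tipped the handle upright with the fingers loosely around the sleeve and the bin standing on the bench. I then gripped the sleeve, carried the bin over, lowered it into the troughs and let go.

**Last checks before handing in:**
- **Bin:** its middle is at about (0.563–0.566, -0.314, 0.077), roughly 120 mm below the seat point and within about 5 mm of it sideways. In the pictures it looks level, square to the prongs and still.
- **Gripper:** it is clear of the bin, and the contact force is down to sensor noise, about 1 N.
- **Bystanders:** the blue bin and the carton were measured within a few millimetres of their starting places.
- **Not measured:** I judged the upright handle and the level bin from the pictures. I did not measure the handle or tilt angles directly.

**What failed or disagreed:** my first two tries at raising the handle missed without touching anything. The pictures showed the fingertips about 30 mm short of where the reported tool position put them. I corrected for that by eye, and everything after it lined up.

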